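Hang the label template on the marking jig's twin pins

TASK

Take the blue-handled label template by its handle and lower it onto the marking jig so that both pins come up through its two round holes and it lies flat on the carton blank, letting go only once it is down; either way round is fine. Leave the red-handled template and the tape roll where they are.

Things in the scene. Friction and masses are not known exactly. Their poses are not given: they have to be found in the camera images.
- template_grip (a point): Template to use: aluminium plate 180 x 110 x 6 mm lying flat, with a BLUE bar handle over its middle, bar 76 long, 18 wide, 22 high. Point: centre of the bar, midway between the holes, 40 mm above the plate's underside. x along bar and plate, y across (the 18 mm to grip), z up. Two round 30 mm holes at x = +62 and -62 mm, y = 0; two label windows beside the handle. 0.2 to 0.45 kg.
- jig_seat (a point): Fixed jig: grey bed 240 x 150 mm, flat carton blank on it. Point: middle of the blank's top face, 20 mm above the bench, midway between the pins; x along the line of pins, z up. Two steel pins in blue circles at x = +62 and -62 mm, y = 0, 40 mm tall above this point, 14 mm thick for 18 mm, tapering to 7 mm at the tip. End stop 8 mm high, inner face at x = +107 mm.
- spare_grip (a point): Bystander: a template of the same size with a RED handle, whose holes are too close together (49 mm either side of the middle) for these pins. Point and axes as for the blue one.
- tape_center (a point): Bystander: a roll of amber packing tape standing on its flat side, 92 mm across and 48 mm high; the point is its centre.
Mind the look-alikes: they are no part of the job. What is shaped like the part that bears template_grip but black is not meant.

How it is judged:
By the outcome, as a careful person would: the job done as asked, in the order asked, and still so for the second after the job is handed in, with the robot touching nothing.
It also fails if it takes over 37 s, if anything falls off the work surface, if the arm or the gripper's body presses on something with over 40 N, if the wrist force passes 120 N, or if a joint passes its speed limit or range.

ROBOT

A 6-joint arm with a two-finger parallel gripper is mounted at the origin on the work surface. World frame = base frame: x ahead of the robot, y to its left, z up, the work surface at z = 0. Lengths are in mm, angles in degrees, forces in N, time in s.
With the tool pointing down it reaches from about 300 to 850 mm from the base axis. Payload 4.2 kg.
Tool frame: the origin (TCP) lies at the very end of the fingers, on their centre line; the grasp point (between the pads) lies 19 mm behind it; x points along the fingers, y is the direction in which the jaws open and shut, and the axes are right-handed (so a half turn about x gives the same grasp; the last joint's range is limited). The gripper opens to 91 mm and grips with 3 to 60 N. Pads are 32 mm wide; open, the fingers measure 118 mm over their backs; the gripper's body (76 mm by 178 mm) begins 60 mm behind the grasp point.
Start: joints at [66.177, 18.312, 89.639, -0, 72.044, -1.146], TCP at [221.693, 530.561, 213.976] pointing down, gripper open.
Joint ranges: [-177.97, 177.97], [-48.28, 115.42], [12.27, 149.76], [-77.06, 257.06], [2.81, 150.46], [-146.56, 146.56]. Speed limits (degrees/s): [147.25, 147.25, 180, 180, 180, 180].

INTERFACE

Orientations are given as [roll, pitch, yaw] about the fixed x, y, z axes, in that order (R = Rz(yaw) Ry(pitch) Rx(roll)).
In Python, from workcell import sensors, grab_frame, job_done, finder gives the robot as it stands.
- The arm moves only by the tool play_rows, never from a script. Its argument "motion" is a list of rows, each a list of 5 numbers: the shift along the world's x, y, z in m, then the turn about the world's z in rad, then the opening, from 0 (shut) to 1 (fully open). In form: [[tx, ty, tz, roll, fingers], ...]. A call has exactly 8 rows; each row is the pose to reach, as a shift and turn from the pose commanded when the call began; what a row does not reach only later rows make up. A row lasts 1/12 s, in which the tool goes at most 41.7 mm and 7.16 degrees, less where a joint would pass 70% of its speed; a pose out of reach is approached as far as the arm can. A call with a gripper value outside its range is refused whole. The fingers move at their own pace and stop on an object; "squeeze" is the grip in N (left out, the last holds). Time passes only in rows, so rows that repeat a pose let the fingers close, or fill a call up. It gives the time, the measured TCP pose, the force and the opening at its end, in the units of the state.
- sensors.state(): the state, without advancing time (a new reading comes with each control period).
- grab_frame(name): name is "scene" or "top" or "wrist"; returns a dict with "img" (480x640x3 uint8, blue, green, red), "fx", "fy", "cx", "cy" (pixels), "rvec" (rotation vector, rad) and "tvec" (3), from world to camera coordinates, as OpenCV has them; the wrist camera has in their place "tool_from_camera" (4x4, takes a point from camera to tool coordinates, whose origin is the TCP and whose axes are the tool frame's). Camera axes: x right, y down, z forward; pixel columns grow to the right and rows downward; lengths in mm; the calibration is good to about 2 mm. A picture is of the moment at which its call begins: read the wrist's pose just before it. There is no depth.
- job_done(): hands the job in, once; it reports no verdict.
Trained networks look in a picture, given as the dict that the camera call returned (one of the last four; its "shot" number tells which), for a name from the list of things; names that differ only in an ending like _2 or _b are one class to them, and where a whole thing is asked for, a point or a joint stands for the part that bears it (a point fixed in the world has none). Each returns a list of dicts, best first, with "conf" (0 to 1); they miss things now and then, are a little off and sometimes report something else, mostly with a low value. They report only what shows in the picture. A call takes as long as a camera call. They do not tell look-alikes from the thing itself.
- finder.spot_in(picture, label): "point" ([column, row] in pixels, amid what is visible of it).
- finder.spot_point(picture, label): "point" ([column, row] in pixels: a listed point, or the origin of a listed thing).
The state is a dict: "time_s": time; "qpos": joint angles; "qvel": joint speeds; "effort": joint torques, N m; "ee_pos": TCP position; "ee_rot": TCP orientation; "force": force on the tool from outside, world axes, zero at the start; "torque": the same for the moment, N m; "gripper_width": finger opening in mm.
Only numpy, scipy, OpenCV 4.12 (cv2) and the standard library are available. Lean on these libraries where they do the work, as an engineer would, in place of code of your own. Each camera call takes 0.05 s, during which the arm holds its last target.

## Working session

There is one attempt and no reset: what is moved stays moved. The work goes in short steps, Python scripts to look and compute and a tool call to move; the robot and the scene stay as the last step left them, time stands still between calls to the robot, and variables do not carry over. Pictures are saved under pics/ and viewed, and the job is handed in when it is done.

Besides the shell and the picture viewer there is one more tool, called after "Call:" as name(argument=value, ...), one argument or row to a line, values as JSON. play_rows: Moves the arm, as the interface text tells. Its arguments: {"type":"object","properties":{"motion":{"type":"array","items":{"type":"array","items":{"type":"number"}}},"squeeze":{"type":"number"}},"required":["motion"]}

```bash
mkdir -p pics; ls
cat > h.py <<'E'
import numpy as np, cv2
from workcell import sensors, grab_frame, job_done, finder
def ray(f,p):
    R=cv2.Rodrigues(np.array(f["rvec"],float))[0]; t=np.array(f["tvec"],float).ravel()
    d=R.T@np.array([(p[0]-f["cx"])/f["fx"],(p[1]-f["cy"])/f["fy"],1.0]); return -R.T@t,d
def onz(f,p,z):
    c,d=ray(f,p); return c+d*(z-c[2])/d[2]
def proj(f,P):
    K=np.array([[f["fx"],0,f["cx"]],[0,f["fy"],f["cy"]],[0,0,1]],float)
    return cv2.projectPoints(np.array(P,float).reshape(-1,3),np.array(f["rvec"],float),np.array(f["tvec"],float),K,None)[0].reshape(-1,2)
E
python3 - <<'E'
from h import *
Z=dict(template_grip=40,jig_seat=20,spare_grip=40,tape_center=24)
for n in ("top","scene"):
    f=grab_frame(n); cv2.imwrite(f"pics/{n}1.png",f["img"])
    for l in Z:
        for r in finder.spot_point(f,l)[:4]:
            print(n,l,np.round(r["point"]),round(r["conf"],2),np.round(onz(f,r["point"],Z[l])))
print(sensors.state())
E
```

```text
pics
top template_grip [144. 346.] 0.88 [303. 494.  40.]
top template_grip [233. 240.] 0.81 [540. 300.  40.]
top template_grip [343. 242.] 0.71 [533.  44.  40.]
top jig_seat [463. 264.] 0.78 [ 483. -236.   20.]
top spare_grip [342. 242.] 0.92 [534.  48.  40.]
top tape_center [355. 149.] 0.6 [767.  11.  24.]
scene template_grip [402. 183.] 0.87 [297. 503.  40.]
scene template_grip [369. 236.] 0.55 [545. 287.  40.]
scene jig_seat [181. 264.] 0.87 [ 485. -228.   20.]
scene spare_grip [284. 249.] 0.68 [531.  45.  40.]
scene tape_center [294. 318.] 0.68 [768.  14.  24.]
{'time_s': 0.5, 'qpos': array([ 6.61768923e+01,  1.83122974e+01,  8.96408680e+01,  1.18996814e-03,
        7.20436963e+01, -1.14522104e+00]), 'qvel': array([ 0.11096818, -0.03456502, -0.05185915,  0.010775  ,  0.02380451,
       -0.01385515]), 'effort': array([-1.43038345e-03, -4.11996782e+01, -2.32041818e+01,  7.26476521e-02,
        3.83999047e-02, -2.61587070e-05]), 'ee_pos': array([221.67917402, 530.55327562, 213.9592572 ]), 'ee_rot': array([108.69035135,  89.99666386,  86.01209786]), 'force': array([-0.25987429, -0.50586893,  0.63000945]), 'torque': array([-0.05880959,  0.04851573, -0.03434284]), 'gripper_width': 91.11288549622022}
```

View pics/top1.png

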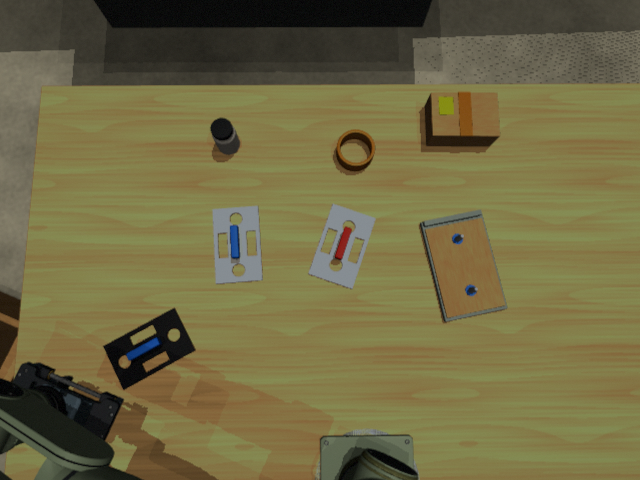

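View pics/scene1.png

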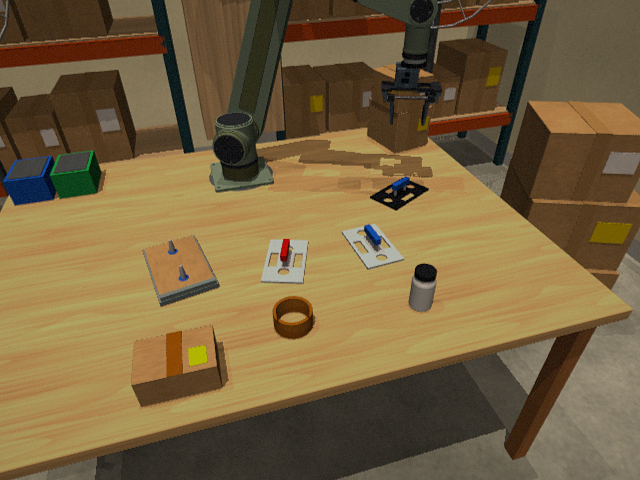

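Candidates in the top view are the aluminium plate with a blue handle at (236,242), the black plate with a blue handle at (148,348), which is a look-alike, and the plate with a red handle at (343,244). By the description I choose (236,242). I'll check that in a close crop and measure it.

Run:
```python
from h import *
f=grab_frame("top"); im=f["img"]
a=cv2.resize(im[195:295,195:275],None,fx=5,fy=5,interpolation=cv2.INTER_CUBIC)
b=cv2.resize(im[200:330,410:515],None,fx=4,fy=4,interpolation=cv2.INTER_CUBIC)
h=max(a.shape[0],b.shape[0]); c=np.zeros((h,a.shape[1]+b.shape[1],3),np.uint8)
c[:a.shape[0],:a.shape[1]]=a; c[:b.shape[0],a.shape[1]:]=b
cv2.imwrite("pics/crop1.png",cv2.resize(c,None,fx=.94,fy=.94))
hsv=cv2.cvtColor(im,cv2.COLOR_BGR2HSV)
m=((hsv[...,1]<60)&(hsv[...,2]>110)).astype(np.uint8)
mb=((hsv[...,0]>100)&(hsv[...,0]<130)&(hsv[...,1]>110)&(hsv[...,2]>60)).astype(np.uint8)
# plate outline
r=np.zeros_like(m); r[195:295,200:275]=(m|mb)[195:295,200:275]
cs=max(cv2.findContours(r,cv2.RETR_EXTERNAL,cv2.CHAIN_APPROX_NONE)[0],key=cv2.contourArea)
w=np.array([onz(f,p[0],6)[:2] for p in cs],np.float32)
print("plate",cv2.minAreaRect(w))
def blobs(mask,x0,x1,y0,y1,z,mn):
    r=np.zeros_like(mask); r[y0:y1,x0:x1]=mask[y0:y1,x0:x1]
    n,l,s,c=cv2.connectedComponentsWithStats(r)
    for i in range(1,n):
        if s[i,4]>=mn: print(s[i],c[i].round(1),onz(f,c[i],z).round(1))
print("handle");blobs(mb,200,275,195,295,51,20)
print("wood in plate (holes)");blobs(((hsv[...,1]>80)&(mb==0)).astype(np.uint8),212,262,208,283,0,20)
print("jig blue");blobs(mb,420,510,210,320,20,5)
```

```text
plate ((537.4619140625, 296.64508056640625), (181.41770935058594, 111.06561279296875), 4.067498683929443)
handle
[230 225   9  33 255] [234.  241.2] [536.2 296.1  51. ]
wood in plate (holes)
[259 208   3  49  93] [260.4 226.2] [580.9 241.5   0. ]
[230 213  12  13 107] [235.4 218.4] [600.4 301.9   0. ]
[212 224   3  59 113] [212.6 259.3] [501.5 354.1   0. ]
[247 231  10  25 206] [251.1 242.8] [540.4 263.3   0. ]
[218 233  10  25 210] [222.5 245.2] [535.3 331.4   0. ]
[233 264  12  12 113] [238.1 269.6] [476.4 293.1   0. ]
[238 281  24   2  35] [251.5 281.7] [447.5 260.9   0. ]
jig blue
[452 234  11  10  47] [456.2 239.1] [ 541.8 -224.4   20. ]
[466 285  10  11  50] [469.5 290.2] [ 421.  -248.5   20. ]
```

View pics/crop1.png

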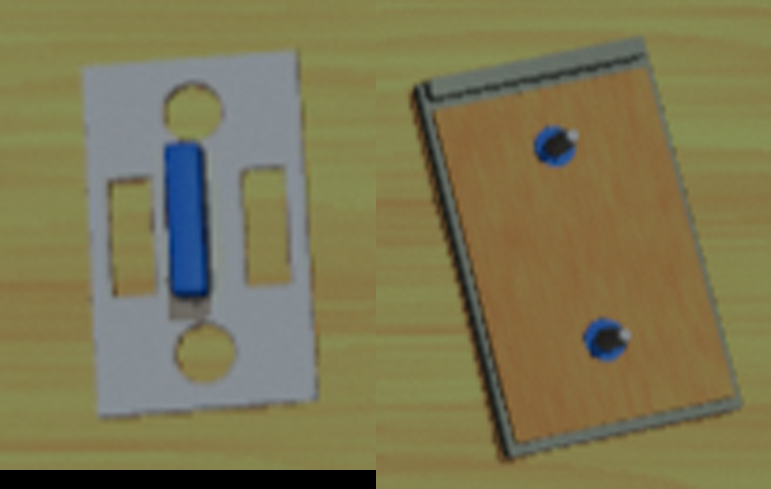

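The crop shows an aluminium plate with a blue bar at top-view (234,241) and wide-set holes at (235,218) and (238,270). The jig pins stand at (456,239) and (470,290). The choice is confirmed.

```bash
cat >> h.py <<'E'
from scipy.spatial.transform import Rotation as Ro
def toolR(s): 
    r=s["ee_rot"]; return Ro.from_euler("xyz",r,degrees=True).as_matrix()
def jaw(s):
    R=toolR(s); return np.degrees(np.arctan2(R[1,1],R[0,1]))
E
python3 - <<'E'
from h import *
s=sensors.state(); print(jaw(s),toolR(s).round(3),s["ee_pos"])
d=(94.07-jaw(s)+90)%180-90; print(d,np.radians(d))
f=grab_frame("wrist"); print(np.array(f["tool_from_camera"]).round(3),f["fx"],f["cx"],f["cy"])
E
```

```text
67.32041759408345 [[-0.     0.386  0.923]
 [ 0.     0.923 -0.386]
 [-1.     0.    -0.   ]] [221.68711493 530.54279632 213.95287033]
26.74958240591654 0.46686828651678997
[[ 1.00000e-03 -2.97000e-01  9.55000e-01 -1.69435e+02]
 [ 1.00000e+00 -0.00000e+00 -1.00000e-03  6.30000e-01]
 [ 1.00000e-03  9.55000e-01  2.97000e-01 -8.37520e+01]
 [ 0.00000e+00  0.00000e+00  0.00000e+00  1.00000e+00]] 354.93133842339915 323.6498505801042 237.8154089059401
```

Call:
play_rows(
  motion=[
    [0.04, -0.03, 0, 0.058, 1],
    [0.08, -0.059, 0, 0.117, 1],
    [0.12, -0.089, 0, 0.175, 1],
    [0.16, -0.118, 0, 0.233, 1],
    [0.2, -0.148, 0, 0.292, 1],
    [0.24, -0.178, 0, 0.35, 1],
    [0.28, -0.207, 0, 0.409, 1],
    [0.3158, -0.2337, 0, 0.4669, 1],
  ],
  squeeze=35,
)

```text
time_s: 1.27
ee_pos: [491.1, 330.8, 214.2]
ee_rot: [51.0, 90.0, 55.3]
force: [1.0, 1.0, -0.6]
gripper_width: 91.2
```

Call:
play_rows(
  motion=[
    [0, 0, 0, 0, 1],
    [0, 0, 0, 0, 1],
    [0, 0, 0, 0, 1],
    [0, 0, 0, 0, 1],
    [0, 0, 0, 0, 1],
    [0, 0, 0, 0, 1],
    [0, 0, 0, 0, 1],
    [0, 0, 0, 0, 1],
  ],
)

```text
time_s: 1.93
ee_pos: [489.1, 332.8, 214.1]
ee_rot: [55.0, 90.0, 59.1]
force: [-0.3, 0.8, 0.4]
gripper_width: 91.2
```

```bash
cat >> h.py <<'E'
def wray(f,s,p):
    T=np.array(f["tool_from_camera"],float); R=toolR(s)
    c=R@T[:3,3]+s["ee_pos"]; d=R@T[:3,:3]@np.array([(p[0]-f["cx"])/f["fx"],(p[1]-f["cy"])/f["fy"],1.0]); return c,d
def wonz(f,s,p,z):
    c,d=wray(f,s,p); return c+d*(z-c[2])/d[2]
E
python3 - <<'E'
from h import *
s=sensors.state(); f=grab_frame("wrist"); cv2.imwrite("pics/w1.png",f["img"])
print(s["ee_pos"],jaw(s),s["qpos"].round(1))
for l in ("template_grip","spare_grip"):
    for r in finder.spot_point(f,l)[:3]: print(l,np.round(r["point"],1),r["conf"],wonz(f,s,r["point"],40).round(1))
E
```

```text
[489.11708337 332.83695142 214.10609039] 94.13879696701234 [ 33.1  19.8  87.4   0.   72.8 -61. ]
template_grip [527.8  13.3] 0.97 [301.3 492.6  40. ]
template_grip [285.  262.5] 0.82 [541.8 296.3  40. ]
```

View pics/w1.png

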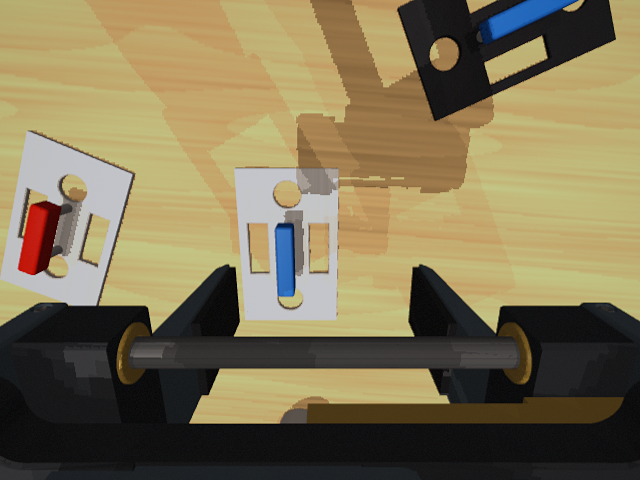

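The wrist view shows the aluminium plate, corners at roughly (235,168), (338,168), (336,319) and (247,319), with the blue bar at (285,260). The red template is at left and the black one is at upper right.

Run:
```python
from h import *
s=sensors.state(); f=grab_frame("wrist"); im=f["img"]
P=[wonz(f,s,p,6)[:2] for p in [(235,168),(338,168),(336.5,320),(246,319.5)]]
print(np.round(P,1), np.mean(P,0))
hsv=cv2.cvtColor(im,cv2.COLOR_BGR2HSV)
mb=((hsv[...,0]>100)&(hsv[...,0]<130)&(hsv[...,1]>100)&(hsv[...,2]>60)).astype(np.uint8)
mb[:,:265]=0;mb[:,310:]=0;mb[:200]=0;mb[310:]=0
print(cv2.boundingRect(mb))
# top face brighter?
for y in (230,245,260,275,290):
    xs=np.where(mb[y])[0]; print(y,xs.min(),xs.max(),hsv[y,xs,2])
for p in [(287,193.5)]: print(wonz(f,s,p,3))
```

```text
[[453.2 236.5]
 [445.5 344.3]
 [625.1 357.4]
 [632.1 249. ]] [538.97183333 296.79631992]
(275, 223, 20, 73)
230 275 292 [156 168 190 191 190 189 188 188 188 188 188 187 187 187 189 176 147 105]
245 276 293 [164 178 192 191 190 190 189 188 188 187 187 187 186 186 187 165 132  70]
260 277 293 [163 184 189 189 188 187 187 187 187 186 186 185 184 186 177 154  94]
275 277 294 [158 170 188 188 186 186 186 186 185 184 183 183 183 183 180 168 133  64]
290 278 294 [160 176 185 185 185 184 182 182 182 180 180 198 195 196 187 177  97]
[476.85024242 291.71182571   3.        ]
```

Call:
play_rows(
  motion=[
    [0.0245, -0.018, -0.01, 0, 1],
    [0.0489, -0.0361, -0.02, 0, 1],
    [0.0489, -0.0361, -0.055, 0, 1],
    [0.0489, -0.0361, -0.09, 0, 1],
    [0.0489, -0.0361, -0.12, 0, 1],
    [0.0489, -0.0361, -0.13, 0, 1],
    [0.0489, -0.0361, -0.13, 0, 1],
    [0.0489, -0.0361, -0.13, 0, 1],
  ],
)

```text
time_s: 2.8
ee_pos: [539.2, 296.5, 84.7]
ee_rot: [26.7, 89.9, 30.8]
force: [-0.4, 0.3, -0.1]
gripper_width: 91.7
```

Run:
```python
from h import *
s=sensors.state(); f=grab_frame("wrist"); cv2.imwrite("pics/w2.png",f["img"])
print(s["ee_pos"],jaw(s))
```

```text
[539.16359567 296.54697634  84.73851771] 94.07676616917281
```

View pics/w2.png

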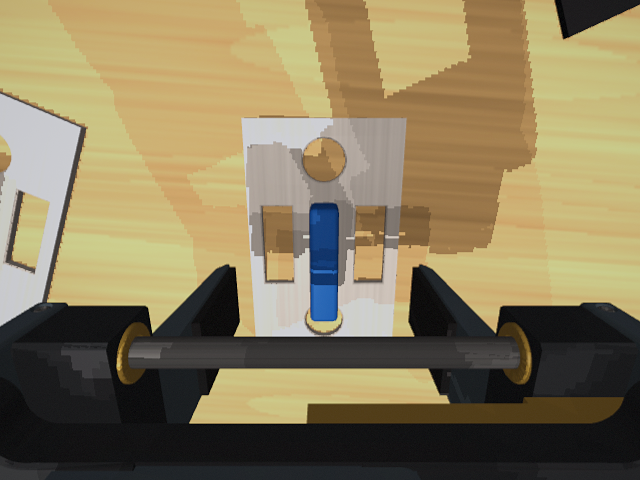

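The bar at (324,262) lies centred between the fingers, with the far hole at (324,159). I'll descend and close.

Call:
play_rows(
  motion=[
    [-0.001, 0, -0.03, 0, 1],
    [-0.001, 0, -0.05, 0, 1],
    [-0.001, 0, -0.0625, 0, 1],
    [-0.001, 0, -0.0625, 0, 1],
    [-0.001, 0, -0.0625, 0, 0],
    [-0.001, 0, -0.0625, 0, 0],
    [-0.001, 0, -0.0625, 0, 0],
    [-0.001, 0, -0.0625, 0, 0],
  ],
)

```text
time_s: 3.52
ee_pos: [538.5, 296.7, 23.1]
ee_rot: [25.0, 89.8, 29.1]
force: [0.7, 0.8, 0.9]
gripper_width: 67.2
```

Call:
play_rows(
  motion=[
    [0, 0, 0, 0, 0],
    [0, 0, 0, 0, 0],
    [0, 0, 0, 0, 0],
    [0, 0, 0.01, 0, 0],
    [0, 0, 0.03, 0, 0],
    [0, 0, 0.06, 0, 0],
    [0, 0, 0.09, 0, 0],
    [0, 0, 0.12, 0, 0],
  ],
)

```text
time_s: 4.18
ee_pos: [537.4, 296.1, 143.4]
ee_rot: [141.9, 90.0, 145.9]
force: [-0.1, 0.6, -0.9]
gripper_width: 14.2
```

The fingers are slower than I assumed, and I lifted before they had closed. I'll reopen, check that the template is undisturbed, and repeat.

Call:
play_rows(
  motion=[
    [0, 0, 0, 0, 1],
    [0, 0, 0, 0, 1],
    [0, 0, 0, 0, 1],
    [0, 0, 0, 0, 1],
    [0, 0, 0, 0, 1],
    [0, 0, 0, 0, 1],
    [0, 0, 0, 0, 1],
    [0, 0, 0, 0, 1],
  ],
)

```text
time_s: 4.85
ee_pos: [537.4, 296.1, 140.9]
ee_rot: [-161.2, 89.9, -157.1]
force: [-0.5, -0.3, -0.1]
gripper_width: 64.5
```

Run:
```python
from h import *
s=sensors.state(); f=grab_frame("wrist"); cv2.imwrite("pics/w3.png",f["img"])
print(s["ee_pos"],jaw(s),s["gripper_width"])
```

```text
[537.37335313 296.1058054  140.92295989] 94.07152813378612 64.4968864974688
```

View pics/w3.png

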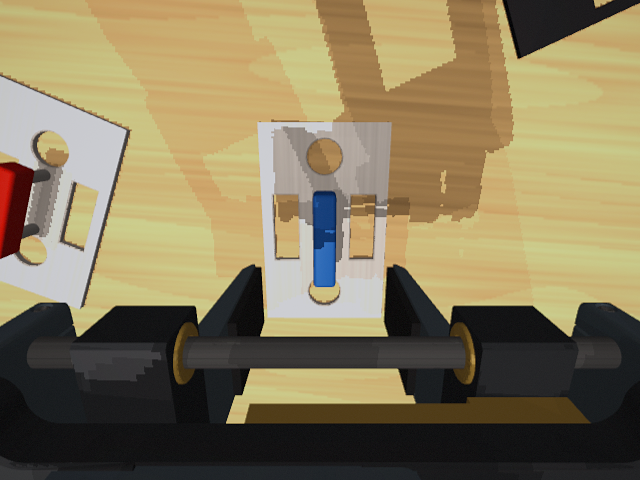

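The template is undisturbed, with the bar still centred at (324,240).

Call:
play_rows(
  motion=[
    [0.0005, 0.0005, -0.035, 0, 0.7],
    [0.0005, 0.0005, -0.07, 0, 0.7],
    [0.0005, 0.0005, -0.1, 0, 0.7],
    [0.0005, 0.0005, -0.119, 0, 0.7],
    [0.0005, 0.0005, -0.119, 0, 0.7],
    [0.0005, 0.0005, -0.119, 0, 0],
    [0.0005, 0.0005, -0.119, 0, 0],
    [0.0005, 0.0005, -0.119, 0, 0],
  ],
)

```text
time_s: 5.57
ee_pos: [539.4, 297.4, 24.4]
ee_rot: [25.0, 89.8, 29.1]
force: [0.4, 0.3, 0.2]
gripper_width: 47.1
```

Call:
play_rows(
  motion=[
    [0, 0, 0, 0, 0],
    [0, 0, 0, 0, 0],
    [0, 0, 0, 0, 0],
    [0, 0, 0, 0, 0],
    [0, 0, 0, 0, 0],
    [0, 0, 0, 0, 0],
    [0, 0, 0, 0, 0],
    [0, 0, 0, 0, 0],
  ],
)

```text
time_s: 6.23
ee_pos: [538.2, 296.7, 22.9]
ee_rot: [16.7, 90.0, 20.7]
force: [-0.2, -0.0, 4.9]
gripper_width: 17.9
```

Gripped at 17.9 mm. Lifting.

Call:
play_rows(
  motion=[
    [0, 0, 0, 0, 0],
    [0, 0, 0, 0, 0],
    [0, 0, 0.015, 0, 0],
    [0, 0, 0.04, 0, 0],
    [0, 0, 0.07, 0, 0],
    [0, 0, 0.1, 0, 0],
    [0, 0, 0.12, 0, 0],
    [0, 0, 0.12, 0, 0],
  ],
)

```text
time_s: 6.9
ee_pos: [540.2, 298.0, 146.2]
ee_rot: [25.9, 89.5, 30.0]
force: [0.7, 0.6, -2.4]
gripper_width: 17.8
```

Run:
```python
from h import *
s=sensors.state(); f=grab_frame("wrist"); cv2.imwrite("pics/w4.png",f["img"])
print(s["ee_pos"],jaw(s),s["gripper_width"],s["force"],s["torque"])
t=grab_frame("top"); cv2.imwrite("pics/t4.png",t["img"])
# jig: circle ring points
```

```text
[540.21386628 297.95797955 146.21965061] 94.07335364943197 17.826204035024713 [ 0.68273827  0.58800995 -2.40954658] [ 0.04472777 -0.048259   -0.00135391]
```

View pics/w4.png

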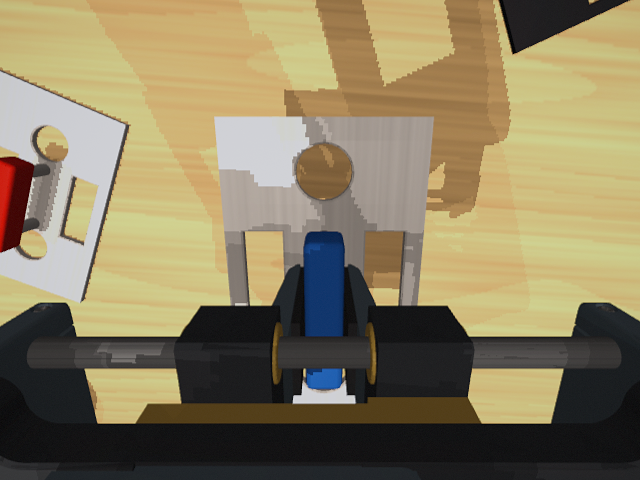

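Call:
play_rows(
  motion=[
    [-0.002, -0.02, 0, 0.01, 0],
    [-0.006, -0.055, 0, 0.02, 0],
    [-0.01, -0.09, 0, 0.03, 0],
    [-0.014, -0.125, 0, 0.04, 0],
    [-0.018, -0.16, 0, 0.05, 0],
    [-0.022, -0.195, 0, 0.06, 0],
    [-0.026, -0.23, 0, 0.07, 0],
    [-0.03, -0.265, 0, 0.08, 0],
  ],
)

```text
time_s: 7.67
ee_pos: [505.6, 30.1, 139.5]
ee_rot: [171.8, 89.7, -179.5]
force: [0.8, 0.0, -2.9]
gripper_width: 17.9
```

Call:
play_rows(
  motion=[
    [-0.004, -0.035, 0, 0.01, 0],
    [-0.008, -0.07, 0, 0.02, 0],
    [-0.012, -0.105, 0, 0.03, 0],
    [-0.016, -0.14, 0, 0.04, 0],
    [-0.02, -0.175, 0, 0.046, 0],
    [-0.024, -0.21, 0, 0.046, 0],
    [-0.027, -0.24, 0, 0.046, 0],
    [-0.029, -0.26, 0, 0.046, 0],
  ],
)

```text
time_s: 8.33
ee_pos: [476.9, -230.4, 139.5]
ee_rot: [150.2, 89.7, 161.3]
force: [0.8, 0.1, -3.0]
gripper_width: 17.8
```

Run:
```python
from h import *
s=sensors.state(); f=grab_frame("wrist"); cv2.imwrite("pics/w5.png",f["img"])
print(s["ee_pos"],jaw(s),s["gripper_width"],s["force"],s["qpos"].round(1))
```

```text
[ 476.91813688 -230.37977498  139.48622183] 101.18730342527924 17.75442518053297 [ 0.8432121   0.06365553 -3.03201904] [ -27.    17.9  101.8   -0.    60.6 -128.2]
```

View pics/w5.png

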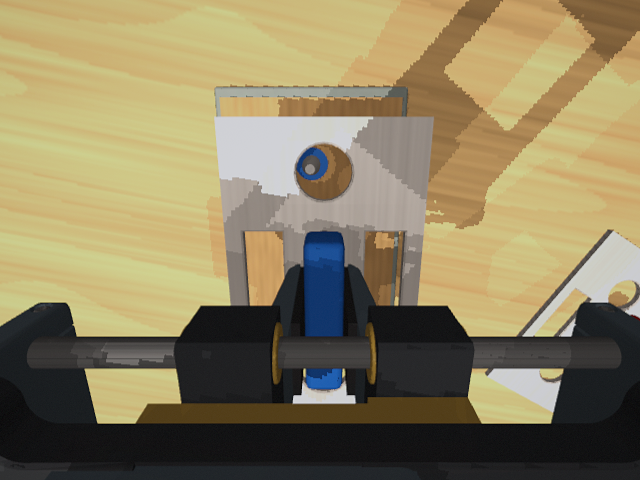

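The near pin tip shows through the hole at (310,169), and the hole's centre is at (324,172). The bed's near edge runs from (215,88) to (407,87).

Run:
```python
from h import *
s=sensors.state(); f=grab_frame("wrist"); t=grab_frame("top"); cv2.imwrite("pics/t5.png",t["img"])
tip=wonz(f,s,(310,169),60); hole=wonz(f,s,(324,172),s["ee_pos"][2]-22.9+6)
print("tip",tip,"hole",hole, "hole rel tcp",hole-s["ee_pos"])
ph=np.radians(101.19-90); u=np.array([np.cos(ph),np.sin(ph)])
print("centre from hole",hole[:2]+62*u, "tcp",s["ee_pos"][:2])
a=wonz(f,s,(215,88),14);b=wonz(f,s,(407,87),14); print("edge",a,b,np.degrees(np.arctan2((b-a)[1],(b-a)[0])),(a+b)/2)
p1=onz(t,(462.1,235.9),60);p2=onz(t,(475.7,289.1),60)
d=p1-p2;print("top tips",p1,p2,(p1+p2)/2,np.linalg.norm(d),np.degrees(np.arctan2(d[1],d[0])))
g=cv2.cvtColor(f["img"],cv2.COLOR_BGR2GRAY)[130:215,280:370]
cv2.imwrite("pics/c5.png",cv2.resize(f["img"][75:215,200:440],None,fx=3,fy=3,interpolation=cv2.INTER_CUBIC))
```

```text
tip [ 423.55019766 -253.63449429   60.        ] hole [ 416.70867903 -245.07225521  122.63090114] hole rel tcp [-60.39085687 -11.86299349 -16.9       ]
centre from hole [ 477.52999955 -233.04034058] tcp [ 477.09953589 -233.20926172]
edge [ 382.14465397 -337.52881904   14.        ] [ 352.97161855 -192.49121297   14.        ] 101.37278872680797 [ 367.55813626 -265.010016     14.        ]
top tips [ 542.40003454 -227.30769926   60.        ] [ 420.60051691 -250.55698439   60.        ] [ 481.50027572 -238.93234183   60.        ] 123.99859577665728 10.806710443620322
```

View pics/c5.png

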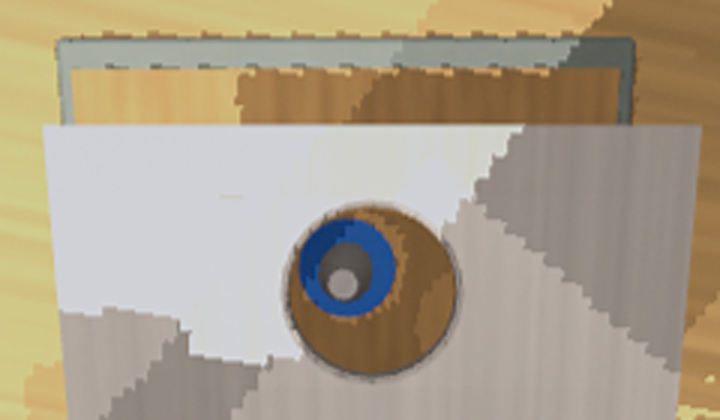

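Run:
```python
from h import *
s=sensors.state(); f=grab_frame("wrist"); print(s["ee_pos"],jaw(s))
cv2.imwrite("pics/c6.png",cv2.resize(f["img"][75:215,200:440],None,fx=3,fy=3,interpolation=cv2.INTER_CUBIC))
print("tip",wonz(f,s,(314.7,169.7),60),"circ",wonz(f,s,(315.7,164),20))
h=wonz(f,s,(324,172.3),s["ee_pos"][2]-16.9); ph=np.radians(jaw(s)-90); u=np.array([np.cos(ph),np.sin(ph)])
print("hole",h,"ctr",h[:2]+62*u)
a=wonz(f,s,(219.7,87.7),14);b=wonz(f,s,(411.7,87.7),14); print("edge",a,b,np.degrees(np.arctan2((b-a)[1],(b-a)[0])),np.linalg.norm(b-a))
```

```text
[ 477.28255258 -228.78752656  139.65598294] 101.12086360981927
tip [ 423.55245744 -245.56697665   60.        ] circ [ 423.36459861 -245.638186     20.        ]
hole [ 417.03091801 -240.53190242  122.75598294] ctr [ 477.86671266 -228.57338704]
edge [ 381.3530213  -328.92136577   14.        ] [ 352.86458025 -183.73024308   14.        ] 101.10116859236821 147.9596342961913
```

View pics/c6.png

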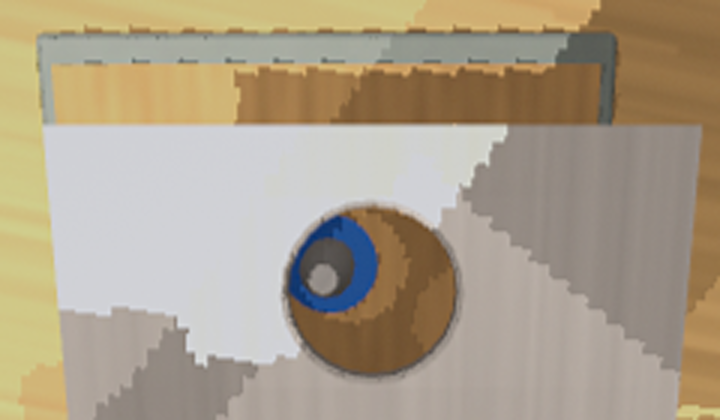

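The arm is still swaying, so I'll correct roughly, let it settle, and then measure.

Call:
play_rows(
  motion=[
    [0.001, -0.001, 0, 0, 0],
    [0.002, -0.003, 0, 0, 0],
    [0.003, -0.004, 0, 0, 0],
    [0.003, -0.004, 0, 0, 0],
    [0.003, -0.004, 0, 0, 0],
    [0.003, -0.004, 0, 0, 0],
    [0.003, -0.004, 0, 0, 0],
    [0.003, -0.004, 0, 0, 0],
  ],
)

```text
time_s: 9.2
ee_pos: [482.0, -232.2, 142.5]
ee_rot: [29.6, 90.0, 40.9]
force: [-0.6, 0.0, -3.9]
gripper_width: 17.9
```

Call:
play_rows(
  motion=[
    [0, 0, 0, 0, 0],
    [0, 0, 0, 0, 0],
    [0, 0, 0, 0, 0],
    [0, 0, 0, 0, 0],
    [0, 0, 0, 0, 0],
    [0, 0, 0, 0, 0],
    [0, 0, 0, 0, 0],
    [0, 0, 0, 0, 0],
  ],
)

```text
time_s: 9.87
ee_pos: [482.0, -232.3, 142.5]
ee_rot: [109.1, 90.0, 120.4]
force: [1.1, 0.2, -4.1]
gripper_width: 18.2
```

Run:
```python
from h import *
s=sensors.state(); f=grab_frame("wrist"); print(s["ee_pos"],jaw(s)); s2=sensors.state(); print(s2["ee_pos"])
np.save("w7.npy",np.r_[s["ee_pos"],s["ee_rot"]])
cv2.imwrite("pics/c7.png",cv2.resize(f["img"][75:215,200:440],None,fx=3,fy=3,interpolation=cv2.INTER_CUBIC))
```

```text
[ 482.00436458 -232.31030465  142.45715154] 101.29130804866197
[ 482.04113788 -232.31606117  142.48722173]
```

View pics/c7.png

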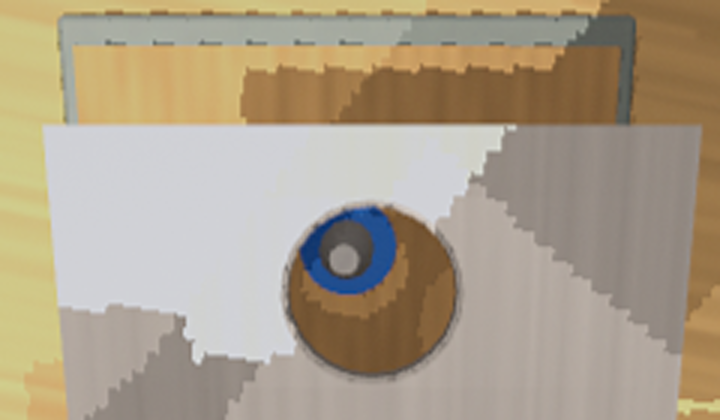

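Run:
```python
from h import *
f=grab_frame("wrist"); v=np.load("w7.npy"); s=dict(ee_pos=v[:3],ee_rot=v[3:])
t1=wonz(f,s,(314.7,161.7),60);c=wonz(f,s,(316,157.7),20);print("tip",t1,"circ",c)
h=wonz(f,s,(324,172.3),s["ee_pos"][2]-16.9); ph=np.radians(jaw(s)-90); u=np.array([np.cos(ph),np.sin(ph)])
print("hole",h,"ctr",h[:2]+62*u)
a=wonz(f,s,(219.7,80),14);b=wonz(f,s,(411.7,80),14); print("edge",a,b,np.degrees(np.arctan2((b-a)[1],(b-a)[0])),np.linalg.norm(b-a),((a+b)/2)[:2]+120*u)
print("move",t1-h,c-h)
```

```text
tip [ 423.57768639 -250.50529961   60.        ] circ [ 424.0018368 -250.354431    20.       ]
hole [ 421.83134231 -244.28506056  125.55715154] ctr [ 482.63129343 -232.14562302]
edge [ 381.34624207 -334.41973658   14.        ] [ 352.4194742  -189.00149828   14.        ] 101.25048582821289 148.2674000895389 [ 484.56018289 -238.21493187]
move [  1.74634408  -6.22023905 -65.55715154] [   2.17049449   -6.06937045 -105.55715154]
```

Call:
play_rows(
  motion=[
    [0.0005, -0.002, 0, 0, 0],
    [0.001, -0.004, -0.005, 0, 0],
    [0.0015, -0.006, -0.015, 0, 0],
    [0.0015, -0.006, -0.03, 0, 0],
    [0.0015, -0.006, -0.045, 0, 0],
    [0.0015, -0.006, -0.052, 0, 0],
    [0.0015, -0.006, -0.052, 0, 0],
    [0.0015, -0.006, -0.052, 0, 0],
  ],
)

```text
time_s: 10.63
ee_pos: [483.4, -238.3, 90.0]
ee_rot: [138.2, 89.9, 149.5]
force: [0.5, -0.4, -3.3]
gripper_width: 17.9
```

Call:
play_rows(
  motion=[
    [0, 0, 0, 0, 0],
    [0, 0, 0, 0, 0],
    [0, 0, 0, 0, 0],
    [0, 0, 0, 0, 0],
    [0, 0, 0, 0, 0],
    [0, 0, 0, 0, 0],
    [0, 0, 0, 0, 0],
    [0, 0, 0, 0, 0],
  ],
)

```text
time_s: 11.3
ee_pos: [483.5, -238.3, 90.5]
ee_rot: [40.0, 90.0, 51.3]
force: [-0.4, 0.0, -3.8]
gripper_width: 17.6
```

Run:
```python
from h import *
s=sensors.state(); f=grab_frame("wrist"); print(s["ee_pos"],jaw(s),s["force"]); t=grab_frame("top")
a=cv2.resize(f["img"][75:215,220:430],None,fx=2.5,fy=2.5); b=cv2.resize(t["img"][200:330,410:515],None,fx=2.7,fy=2.7)
c=np.zeros((351,a.shape[1]+b.shape[1],3),np.uint8); c[:350,:a.shape[1]]=a; c[:b.shape[0],a.shape[1]:]=b
cv2.imwrite("pics/c8.png",c[:,:800])
```

```text
[ 483.53691642 -238.32332192   90.52823551] 101.29439359383339 [-0.36603309  0.01750203 -3.75880204]
```

View pics/c8.png

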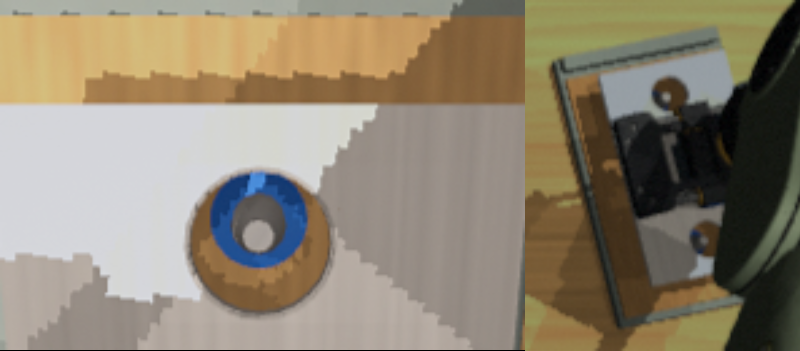

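The pin tip at crop (258,236) is almost centred in the hole at (260,241). The top view shows a tip in each hole. I'll check with numbers.

Run:
```python
from h import *
s=sensors.state(); f=grab_frame("wrist")
t=wonz(f,s,(323.2,169.4),60); h=wonz(f,s,(324,171.6),s["ee_pos"][2]-16.9); c=wonz(f,s,(220+259/2.5,75+219/2.5),20)
print(t,c,h,t-h,c-h)
```

```text
[ 423.44861439 -250.71992194   60.        ] [ 423.39711175 -250.52496047   20.        ] [ 422.99218176 -250.36450377   73.55653655] [  0.45643264  -0.35541818 -13.55653655] [  0.40492999  -0.1604567  -53.55653655]
```

Aligned to within 0.5 mm. Lowering gently (seat TCP is about 43).

Call:
play_rows(
  motion=[
    [0.0003, 0, -0.008, 0, 0],
    [0.0003, 0, -0.016, 0, 0],
    [0.0003, 0, -0.024, 0, 0],
    [0.0003, 0, -0.031, 0, 0],
    [0.0003, 0, -0.036, 0, 0],
    [0.0003, 0, -0.04, 0, 0],
    [0.0003, 0, -0.042, 0, 0],
    [0.0003, 0, -0.042, 0, 0],
  ],
)

```text
time_s: 12.12
ee_pos: [483.6, -238.2, 47.9]
ee_rot: [137.6, 89.9, 148.9]
force: [-0.2, 1.5, -3.1]
gripper_width: 17.2
```

Call:
play_rows(
  motion=[
    [0, 0, -0.001, 0, 0],
    [0, 0, -0.002, 0, 0],
    [0, 0, -0.003, 0, 0],
    [0, 0, -0.004, 0, 0],
    [0, 0, -0.005, 0, 0],
    [0, 0, -0.005, 0, 0],
    [0, 0, -0.005, 0, 0],
    [0, 0, -0.005, 0, 0],
  ],
)

```text
time_s: 12.78
ee_pos: [483.9, -238.3, 43.5]
ee_rot: [21.6, 90.0, 32.8]
force: [0.6, 0.6, -3.5]
gripper_width: 17.6
```

Run:
```python
from h import *
s=sensors.state(); f=grab_frame("wrist"); print(s["ee_pos"],jaw(s),s["force"],s["torque"])
cv2.imwrite("pics/w9.png",f["img"])
```

```text
[ 483.87776759 -238.33566092   43.50111535] 101.28940553882174 [ 0.59092111  0.57230738 -3.49563038] [ 0.06929763  0.01093773 -0.00628876]
```

View pics/w9.png

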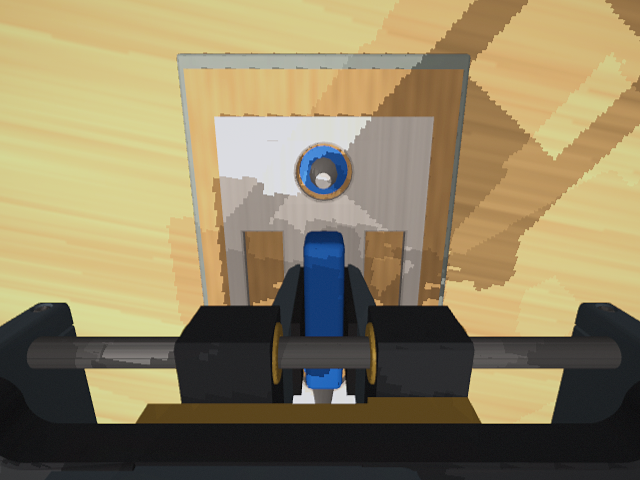

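The near pin is up through the hole at (323,172), but the weight is still on the gripper (-3.5 N). I'll lower further until contact.

Call:
play_rows(
  motion=[
    [0, 0, -0.0005, 0, 0],
    [0, 0, -0.001, 0, 0],
    [0, 0, -0.0015, 0, 0],
    [0, 0, -0.0015, 0, 0],
    [0, 0, -0.0015, 0, 0],
    [0, 0, -0.0015, 0, 0],
    [0, 0, -0.0015, 0, 0],
    [0, 0, -0.0015, 0, 0],
  ],
)

```text
time_s: 13.5
ee_pos: [483.9, -238.4, 42.9]
ee_rot: [-33.7, 90.0, -22.4]
force: [-2.2, 2.0, 6.4]
gripper_width: 17.9
```

Run:
```python
from h import *
t=grab_frame("top"); g=grab_frame("scene")
a=cv2.resize(t["img"][200:330,410:515],None,fx=3.5,fy=3.5); b=cv2.resize(g["img"][190:320,120:240],None,fx=3.5,fy=3.5)
cv2.imwrite("pics/c10.png",np.hstack([a,b])[:, :800])
```

```text
(no output)
```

View pics/c10.png

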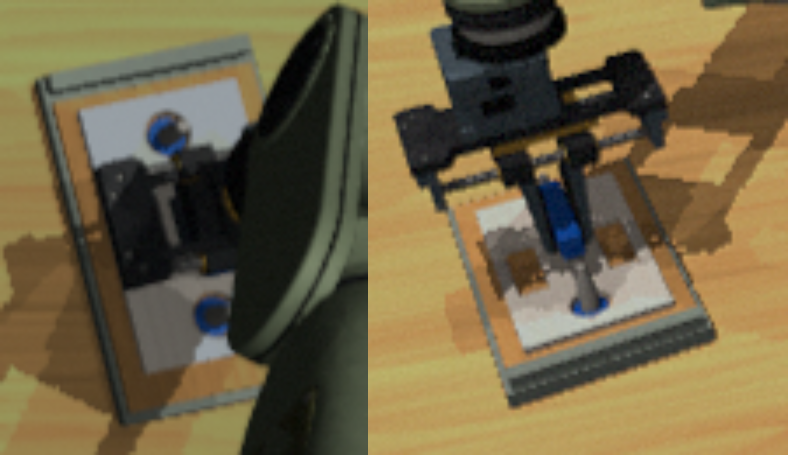

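Both pins are through, at crop (167,132) and (213,316) in the top view, and the plate is flat inside the blank in the scene view. Releasing.

Call:
play_rows(
  motion=[
    [0, 0, 0, 0, 0.3],
    [0, 0, 0, 0, 0.6],
    [0, 0, 0, 0, 0.6],
    [0, 0, 0, 0, 0.6],
    [0, 0, 0, 0, 0.6],
    [0, 0, 0, 0, 0.6],
    [0, 0, 0, 0, 0.6],
    [0, 0, 0, 0, 0.6],
  ],
)

```text
time_s: 14.27
ee_pos: [483.8, -238.3, 41.9]
ee_rot: [106.0, 90.0, 117.3]
force: [0.3, -0.3, 1.1]
gripper_width: 55.0
```

Call:
play_rows(
  motion=[
    [0, 0, 0.01, 0, 0.6],
    [0, 0, 0.03, 0, 0.6],
    [0, 0, 0.06, 0, 0.6],
    [0, 0, 0.09, 0, 0.6],
    [0, 0, 0.12, 0, 0.6],
    [0, 0, 0.15, 0, 0.6],
    [0, 0, 0.18, 0, 0.6],
    [0, 0, 0.18, 0, 0.6],
  ],
)

```text
time_s: 14.93
ee_pos: [486.8, -239.9, 229.3]
ee_rot: [-38.7, 89.2, -27.4]
force: [0.7, -0.5, 0.9]
gripper_width: 54.9
```

Call:
play_rows(
  motion=[
    [0, 0.03, 0, 0, 0.6],
    [0, 0.06, 0, 0, 0.6],
    [0, 0.09, 0, 0, 0.6],
    [0, 0.12, 0, 0, 0.6],
    [0, 0.15, 0, 0, 0.6],
    [0, 0.18, 0, 0, 0.6],
    [0, 0.2, 0, 0, 0.6],
    [0, 0.2, 0, 0, 0.6],
  ],
)

```text
time_s: 15.6
ee_pos: [483.4, -35.2, 222.4]
ee_rot: [68.9, 89.9, 80.4]
force: [-0.1, -0.8, -0.5]
gripper_width: 54.8
```

Run:
```python
from h import *
t=grab_frame("top"); g=grab_frame("scene"); print(sensors.state()["time_s"])
cv2.imwrite("pics/t11.png",t["img"])
a=cv2.resize(t["img"][200:330,410:515],None,fx=3.5,fy=3.5); b=cv2.resize(g["img"][190:320,120:240],None,fx=3.5,fy=3.5)
cv2.imwrite("pics/c11.png",np.hstack([a,b])[:, :800])
```

```text
15.7
```

View pics/c11.png

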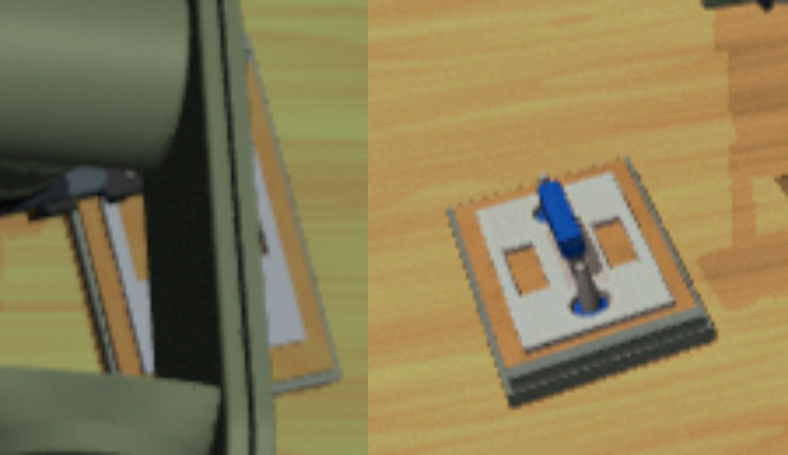

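View pics/t11.png

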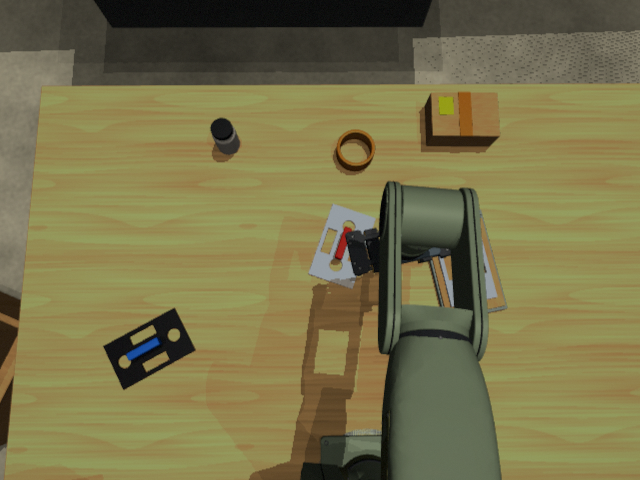

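The scene crop shows the template flat on the blank with the pin up at (587,290). In the top view the red template (343,244) and the tape (355,149) are unmoved.

Call:
play_rows(
  motion=[
    [0, 0, 0, 0, 0.6],
    [0, 0, 0, 0, 0.6],
    [0, 0, 0, 0, 0.6],
    [0, 0, 0, 0, 0.6],
    [0, 0, 0, 0, 0.6],
    [0, 0, 0, 0, 0.6],
    [0, 0, 0, 0, 0.6],
    [0, 0, 0, 0, 0.6],
  ],
)

```text
time_s: 16.37
ee_pos: [483.8, -38.4, 221.9]
ee_rot: [112.2, 90.0, 123.5]
force: [0.5, -0.1, -0.2]
gripper_width: 54.5
```

```bash
python3 -c "
from h import *
print(job_done())"
```

```text
the job is handed in; nothing more can be done
None
```

The blue-handled aluminium template is on the marking jig with both pins up through its holes, lying flat on the carton blank. I let go only after contact showed it was down. The job was handed in at about 16.4 s.

- **Grasp:** The first attempt closed on nothing because I lifted before the slow fingers had shut. A wrist picture showed the template undisturbed, and the second grasp held at about 18 mm.
- **Fit:** Just above the pins, the wrist picture put the near pin within about 0.5 mm of its hole's centre. Contact came at the expected height, with +6 N on the tool.
- **Pins:** Just before release, the top picture showed both pins through and the scene picture showed the plate flat. After release the scene picture still showed it flat with the +x pin (nearest the scene camera) through. By then the arm hid the jig in the top view, so the -x pin was not rechecked.
- **Bystanders:** The red-handled template, the tape roll and the black look-alike stayed where they were, and the gripper was clear and touching nothing.

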